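Clamp a remote control in the repair fixture

ROBOT

A 6-joint arm with a two-finger parallel gripper is mounted at the origin on a cart in front of the work surface, level with it; the furniture and walls round the work are solid. World frame = base frame: x ahead of the robot, y to its left, z up, the work surface at z = 0. Lengths are in m, angles in rad, forces in N, time in s.
With the tool pointing down it reaches from about 0.275 to 0.875 m from the base axis. Payload 12.5 kg.
Tool frame: the origin (TCP) lies on the centre line of the jaws, within the pads' length; the fingertips stand r.finger_overhang ahead of it and the grasp point (between the pads) lies 3 mm ahead of it (r.finger_overhang is the distance from the TCP to the fingertips, in m); z points along the fingers, y is the direction in which the jaws open and shut (so a half turn about z gives the same grasp; the last joint's range is limited). The gripper opens to 85 mm and grips with 20 to 120 N. Pads are 22 mm wide; open, the fingers measure 114 mm over their backs; the gripper's body (76 mm by 85 mm) begins 54 mm behind the grasp point. The pads swing forward as they close: fully open they stand 13 mm farther back than shut.
Start: joints at [1.223, 0.351, 1.652, -0, 1.139, -0.085], TCP at [0.143, 0.531, 0.253] pointing down, gripper open.
Joint ranges: [-2.75, 2.75], [-0.79, 2.1], [0.01, 2.65], [-1.57, 4.71], [0.07, 3.14], [-2.87, 2.87]. Speed limits (rad/s): [2.22, 2.22, 2.79, 3.14, 3.14, 3.14].

INTERFACE

Orientations are given as a unit quaternion [x, y, z, w].
In Python, from cell import r, optics gives the robot as it stands. The module is installed in compiled form; this text tells all that it offers. Calls block until the motion is done:
- r.move_to(position, orientation): joint-space move of the TCP to a pose.
- r.move_linear(position, rot=None, vel=0.15): straight line of the TCP; rot=None keeps the orientation; vel is the mean speed in m/s.
- r.set_joints(angles): joint-space move.
- r.set_gripper(opening, squeeze=None): opening from 0.0 (shut) to 1.0 (fully open); squeeze is the grip in N (None keeps the last); returns when the fingers have stopped.
- r.sleep(seconds).
- r.inverse_kinematics(position, orientation): joint angles nearest the present ones, or None.
- optics.get_image(name): name is "scene" or "top" or "wrist"; returns a dict with "pixels" (420x560x3 uint8, red, green, blue), "depth" (420x560 float32, m along the optical axis (not along the pixel's ray), 0 where there is no reading), "fx", "fy", "cx", "cy" (pixels), "D" ([k1, k2, p1, p2, k3] as OpenCV has them; the pictures are not rectified), "camera_from_world" (4x4, takes a point from world to camera coordinates); the wrist camera has in their place "mount" (4x4, takes a point from camera to tool coordinates, whose origin is the TCP and whose axes are the flange's). Camera axes: x right, y down, z forward; pixel columns grow to the right and rows downward; lengths in m; the calibration is good to about 2 mm. A picture is of the moment at which its call begins: read the wrist's pose just before it.
A pose or a line that the arm cannot do raises r.PlanningError and nothing moves.
- r.hand_in(): hands the job in, once; it reports no verdict.
Readings, each from a call of its own:
- r.current_t(): time.
- r.current_q(): joint angles.
- r.current_qvel(): joint speeds.
- r.current_effort(): joint torques, N m.
- r.current_tool_pos(): TCP position.
- r.current_ee_rot(): TCP orientation.
- r.current_contact_force(): force on the tool from outside, world axes, zero at the start.
- r.current_torque(): the same for the moment, N m.
- r.current_opening(): opening from 0.0 (shut) to 1.0 (fully open).
Only numpy, scipy, OpenCV 4.12 (cv2) and the standard library are available. Lean on these libraries where they do the work, as an engineer would, in place of code of your own. Each camera call takes 0.05 s, during which the arm holds its last target.

TASK

Gently slide the remote control along the channel of the grey repair fixture until its end rests against the dark steel stop. Then push the red handle of the toggle clamp down past its dead point, so that the clamp stays locked by itself with its rubber pad holding the remote down. Push both with a light, feeling hand, never driving the handle hard onto its stop, and leave the other things where they are.

Things in the scene. Friction and masses are not known exactly. Their poses are not given: they have to be found in the camera images.
- fixture: fixed grey plate 300 x 155 x 12 mm on 6 mm rubber feet, with channel, stop and toggle clamp. Origin on its underside below the channel's centre line; +x along the channel to the stop, z up. Plate x -160 to 140, y -113 to 42 mm. White rails 10 mm high, inner faces y = +-26, x -40 to 110 mm. Clamp bracket x 20 to 80, y -113 to -41, up to z 85 mm; pad arm over the channel, tip up to z 125; handle to -y
- remote: loose black remote control 192 x 48 x 19 mm, 0.09 to 0.17 kg, flat on the plate, 2 mm play to each rail. Origin: centre of its underside; long axis x along the channel, +x end towards the stop. It starts 30 to 55 mm short of the stop, its -x end out of the rails over the open plate
- stop_face (a point): point on the face of the dark steel stop (72 mm wide, 24 mm high) that the remote's end must meet: on the channel's centre line, 120 mm along +x from the fixture's origin, 9.5 mm above the plate
- handle_grip (a point): middle of the red grip's upper face, 105 mm from the axle. Grip 22 mm wide, 13 thick, 54 to 128 mm from the axle. Pushed here square to the lever, the handle first needs under 3 N; over the last 25 deg before the dead point up to about 7 N, falling to nothing there; then the clamp draws it on by itself 3 to 4 deg to the hard stop. Let go short of the dead point it springs back
- tip_cleaner: cream round pot 82 mm across, 56 mm high, bystander; origin at the centre of its underside
- solder_spool: spool of solder with dark blue flanges, 52 mm across, 35 mm high, bystander; origin at the centre of its underside
- cutters: blue-handled pliers 122 x 44 mm, 11 mm high, bystander; origin at the centre of the underside
- tape: black roll of tape 55 mm across, 19 mm high, bystander; origin at the centre of its underside
- clamp_handle: red handle on a steel lever. Origin on its level axle, 30 mm above the counter; x = axle, parallel to fixture x; -y out along the lever; z out of its upper face. Starts part open, 44 to 80 deg above level; closes downwards to a hard stop 0 to 25 deg above level. Its serrated hub is set anyhow within 13 deg, so the angles of dead point and stop are not known from its pose: they must be felt
- clamp_pad: black rubber pad (22 mm across) on a stiff sprung spindle near the end of the pad arm. Origin on the spindle at the arm; the pad's lower face lies 55 mm from it along -z. When locked it presses with 30 to 45 N on the remote's top

How it is judged:
By the outcome, as a careful person would: the job done as asked, in the order asked, and still so for the second after the job is handed in, with the robot touching nothing.
It also fails if it takes over 64 s, if anything falls off the work surface, if the arm or the gripper's body presses on something with over 40 N, if the wrist force passes 120 N, or if a joint passes its speed limit or range.

## Working session

There is one attempt and no reset: what is moved stays moved. The work goes in short steps, each a Python script; the robot and the scene stay as the last script left them, time stands still between calls to the robot, and variables do not carry over. Pictures are saved under pics/ and viewed, and the job is handed in when it is done.

```bash
mkdir -p pics; ls; python3 - <<'E'
from cell import r, optics
import cv2, numpy as np
for n in ("scene","top","wrist"):
    im=optics.get_image(n)
    cv2.imwrite(f"pics/{n}0.png",im["pixels"][:,:,::-1])
    np.savez(f"pics/{n}0.npz",**im)
    print(n,im["fx"],im["cx"],im["cy"],np.round(im["D"],4).tolist())
    print(np.round(im.get("camera_from_world",im.get("mount")),4).tolist())
print(r.current_t(),r.current_tool_pos(),r.current_ee_rot(),r.finger_overhang,r.current_contact_force())
E
```

```text
pics
scene 491.9658560973076 272.75707582339135 204.97787311384383 [-0.1094, 0.0, 0.0, 0.0, 0.0]
[[0.4872, -0.8733, -0.0041, -0.4412], [-0.6282, -0.3472, -0.6963, 0.3721], [0.6066, 0.3418, -0.7178, 1.281], [0.0, 0.0, 0.0, 1.0]]
top 435.99261165569783 280.6434912384274 209.11547576822608 [-0.0183, 0.0, 0.0, 0.0, 0.0]
[[0.0251, -0.9997, 0.0024, -0.1789], [-0.9856, -0.0252, -0.167, 0.5725], [0.167, 0.0018, -0.986, 1.2096], [0.0, 0.0, 0.0, 1.0]]
wrist 328.7061706274442 282.2441704443034 209.65636504588602 [0.0169, 0.0, 0.0, 0.0, 0.0]
[[0.001, -0.957, -0.2899, 0.0747], [1.0, 0.001, 0.0001, -0.0001], [0.0002, -0.2899, 0.957, -0.1204], [0.0, 0.0, 0.0, 1.0]]
0.15 [0.1427782  0.53091    0.25289734] [ 1.31028684e-01  9.91378483e-01 -4.23149273e-04 -8.87071033e-05] 0.022 [-0.62839742  0.04078523 -0.12367176]
```

View pics/scene0.png

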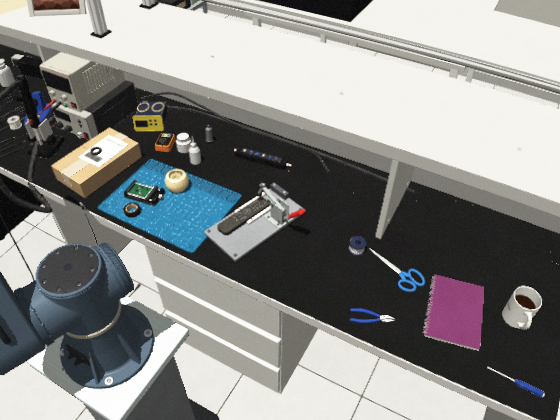

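View pics/top0.png

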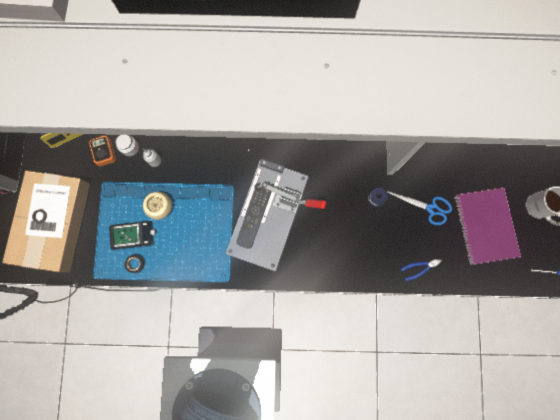

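View pics/wrist0.png

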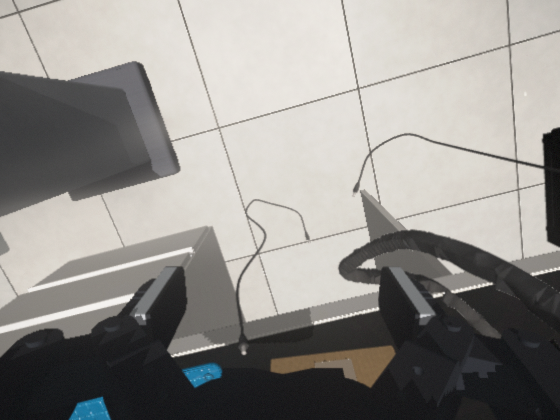

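The scene view shows the fixture at about (258,220), with the red handle at (297,211). In the top view the plate spans (228–312, 158–270), the remote is near (252,215) and the handle near (315,204). A shelf overhangs at the back, above row 135. Next I'll zoom in and measure.

```bash
cat > h.py <<'E'
import numpy as np, cv2
def load(n): return dict(np.load(f"pics/{n}.npz"))
def K(im): return np.array([[im["fx"],0,im["cx"]],[0,im["fy"],im["cy"]],[0,0,1]],float)
def ray(im,uv,T=None):
    T=im["camera_from_world"] if T is None else T
    p=cv2.undistortPoints(np.array(uv,float).reshape(-1,1,2),K(im),im["D"].astype(float)).reshape(-1,2)
    d=np.c_[p,np.ones(len(p))]
    R=T[:3,:3]; o=-R.T@T[:3,3]
    return o,d@R
def onplane(im,uv,z,T=None):
    o,d=ray(im,uv,T); return o+d*((z-o[2])/d[:,2])[:,None]
def bydepth(im,uv,T=None):
    o,d=ray(im,uv,T); uv=np.array(uv,int).reshape(-1,2)
    return o+d*im["depth"][uv[:,1],uv[:,0]][:,None]
def proj(im,P,T=None):
    T=im["camera_from_world"] if T is None else T
    rv,_=cv2.Rodrigues(T[:3,:3]); return cv2.projectPoints(np.array(P,float).reshape(-1,1,3),rv,T[:3,3].astype(float),K(im),im["D"].astype(float))[0].reshape(-1,2)
E
python3 - <<'E'
from h import *
t=load("top0"); s=load("scene0")
c=t["pixels"][140:290,210:350,::-1]; cv2.imwrite("pics/topc.png",cv2.resize(c,None,fx=4,fy=4,interpolation=cv2.INTER_CUBIC))
c=s["pixels"][165:275,190:330,::-1]; cv2.imwrite("pics/scenec.png",cv2.resize(c,None,fx=5,fy=5,interpolation=cv2.INTER_CUBIC))
# shelf and divider
print(bydepth(t,[(250,132),(250,120),(100,132),(388,170),(400,150),(250,30)]).round(3))
print(bydepth(s,[(390,230),(395,170),(250,90)]).round(3))
E
```

```text
[[ 0.694 -0.093  0.368]
 [ 0.722 -0.092  0.367]
 [ 0.694  0.25   0.343]
 [ 0.708 -0.483  0.023]
 [ 0.729 -0.483  0.155]
 [ 0.8   -0.104  0.594]]
[[ 0.748 -0.516  0.002]
 [ 0.699 -0.497  0.288]
 [ 0.744 -0.014  0.365]]
```

View pics/topc.png

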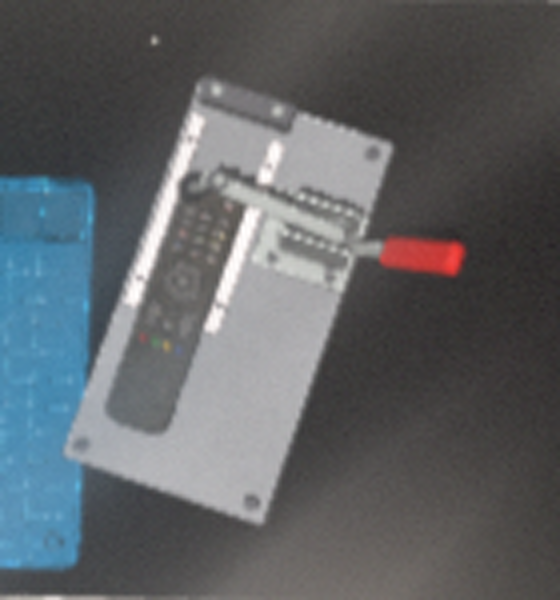

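View pics/scenec.png

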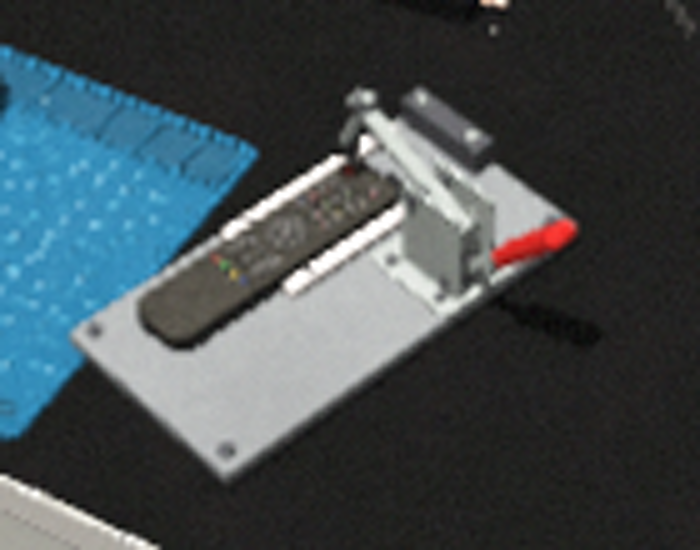

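```bash
cat >> h.py <<'E'
def platefit(pw):  # pw: TL(140,42) TR(140,-113) BR(-160,-113) BL(-160,42)
    m=np.array([[140,42],[140,-113],[-160,-113],[-160,42]])/1000.
    a=pw[:,:2]; mc=m.mean(0); ac=a.mean(0)
    U,S,V=np.linalg.svd((m-mc).T@(a-ac)); R=(U@V).T
    return R, ac-R@mc, np.abs(a-(m@R.T+ac-R@mc)).max()
E
python3 - <<'E'
from h import *
t=load("top0"); s=load("scene0")
tu=np.array([(200,78),(392,145),(263,523),(67,455)])/4+np.array([210,140])-0.4
pt=onplane(t,tu,0.018)
su=np.array([(575,220),(228,478),(72,335)])/5+np.array([190,165])-0.4
ps=onplane(s,su,0.018)
print(pt.round(4)); print(ps.round(4))
R,o,e=platefit(pt); print("R",R.round(4),np.degrees(np.arctan2(R[1,0],R[0,0])),"o",o,e)
f=lambda p:(np.c_[(p[:,:2]-o)@R*1000,p[:,2]*1000]).round(0)
print("scene corners in fix",f(ps))
# red handle depth points
for im,n in((t,"top"),(s,"scene")):
    px=im["pixels"].astype(int); m=(px[...,0]>120)&(px[...,1]<70)&(px[...,2]<70)
    v,u=np.nonzero(m); P=bydepth(im,np.c_[u,v]); F=f(P); ok=(np.abs(F[:,0])<200)&(np.abs(F[:,1])<300)&(im["depth"][v,u]>0)
    F=F[ok];print(n,len(F)); i=np.argsort(F[:,1]); print(F[i][::max(1,len(F)//14)])
# remote near end, top z=.037
uv=np.array([(105,415),(137,432),(165,430)])/4+np.array([210,140])
print("remote near end",f(onplane(t,uv,0.03)))
E
```

```text
[[ 0.7332 -0.097   0.018 ]
 [ 0.6851 -0.2425  0.018 ]
 [ 0.4023 -0.1535  0.018 ]
 [ 0.4476 -0.0098  0.018 ]]
[[ 0.6867 -0.2411  0.018 ]
 [ 0.3978 -0.1559  0.018 ]
 [ 0.4456 -0.0106  0.018 ]]
R [[ 0.9544  0.2985]
 [-0.2985  0.9544]] -17.365650987858956 o [ 0.58717479 -0.09479244] 0.0028476518519678605
scene corners in fix [[ 139. -110.   18.]
 [-163. -115.   18.]
 [-160.   38.   18.]]
top 135
[[  84. -185.    4.]
 [  41. -180.  126.]
 [  42. -177.  131.]
 [  37. -174.  118.]
 [  43. -171.  126.]
 [  52. -168.  122.]
 [  38. -165.  116.]
 [  45. -162.  119.]
 [  58. -159.  108.]
 [  48. -157.  110.]
 [  56. -154.  108.]
 [  41. -151.  104.]
 [  44. -147.   99.]
 [  38. -144.   92.]
 [  76. -141.    1.]]
scene 62
[[  48. -185.  126.]
 [  48. -181.  123.]
 [  36. -180.  126.]
 [  37. -179.  121.]
 [  51. -177.  126.]
 [  42. -174.  126.]
 [  41. -172.  113.]
 [  38. -170.  113.]
 [  41. -163.  101.]
 [  42. -159.  106.]
 [  44. -156.  106.]
 [  40. -152.   93.]
 [  39. -149.   92.]
 [  39. -145.   93.]
 [  38. -142.   82.]
 [  39. -136.   72.]]
remote near end [[-124.   20.   30.]
 [-128.   -6.   30.]
 [-120.  -24.   30.]]
```

The plate fit agrees between the two views to 2–4 mm. The yaw is about -17.4° and the origin about (0.587,-0.095). The handle stands at roughly 50° and the remote's near end is at x≈-127 mm. I'll move the wrist camera over it for a closer look, and then act.

```bash
cat >> h.py <<'E'
from scipy.spatial.transform import Rotation as Ro
YAW=np.radians(-17.37); O=np.array([0.5872,-0.0948,0.0])
def setfix(yaw,o):
    global YAW,O; YAW=yaw; O=np.array([o[0],o[1],0.])
def RF(): return Ro.from_euler("z",YAW).as_matrix()
def f2w(p): return O+RF()@(np.array(p,float)/1000)   # mm fixture -> m world
def w2f(p): return (np.atleast_2d(p)-O)@RF()*1000
def quat(tilt=0.):  # tool x=-fx; tilt>0 leans body toward +fy (deg)
    B=np.array([[-1,0,0],[0,1,0],[0,0,-1]],float).T
    return Ro.from_matrix(RF()@Ro.from_euler("x",-np.radians(tilt)).as_matrix()@B).as_quat()
def wristT(im,pos,q):
    T=np.eye(4); T[:3,:3]=Ro.from_quat(q).as_matrix(); T[:3,3]=pos
    return np.linalg.inv(T@im["mount"])
E
python3 - <<'E'
from h import *
from cell import r, optics
q=quat(); p=f2w((-20,-140,250)); j=r.inverse_kinematics(p,q); print(p,j)
print([None if r.inverse_kinematics(f2w(a),quat(b)) is None else 'ok' for a,b in (((-150,0,60),0),((44,-165,130),25),((44,-206,60),0))])
r.move_to(p,q)
P=r.current_tool_pos();Q=r.current_ee_rot(); im=optics.get_image("wrist")
np.savez("pics/w1.npz",pos=P,q=Q,**im); cv2.imwrite("pics/w1.png",im["pixels"][:,:,::-1])
print(r.current_t(),P,Q,r.current_contact_force())
E
```

```text
[ 0.52631631 -0.22244473  0.25      ] [-4.81343972e-01  3.92781840e-01  1.59882587e+00 -4.44089210e-16
  1.14998494e+00 -1.74897661e+00]
['ok', 'ok', 'ok']
3.1667 [ 0.52652347 -0.2218437   0.25000096] [ 1.50611147e-01  9.88593081e-01  4.39512155e-05 -1.39045046e-06] [-0.015137    1.17488052 -0.06693821]
```

View pics/w1.png

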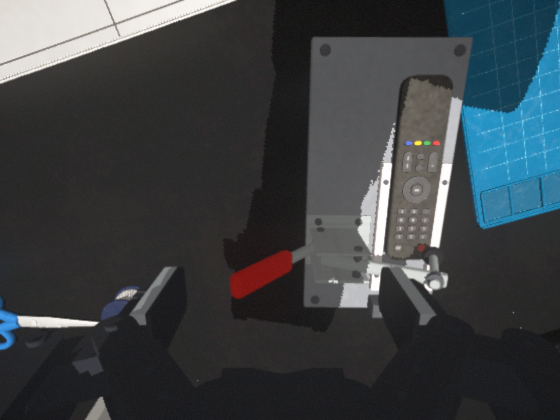

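The wrist view shows the plate's near corners at (312,38) and (471,38), the remote's near end at about row 76, and the red grip running from (235,290) to (292,258).

```bash
python3 - <<'E'
from h import *
w=load("w1"); T=wristT(w,w["pos"],w["q"])
px=w["pixels"]
c=px[20:330,200:500,::-1]; c=cv2.convertScaleAbs(c,alpha=2,beta=20); cv2.imwrite("pics/w1c.png",cv2.resize(c,None,fx=1.9,fy=1.9,interpolation=cv2.INTER_CUBIC))
C=[(312,38),(471,38),(304,305)]
print("corners",w2f(onplane(w,C,0.018,T)).round(1))
g=[(330,120),(340,60),(380,60),(350,180)]
print("plate depth z",w2f(bydepth(w,g,T)).round(1))
hsv=cv2.cvtColor(px,cv2.COLOR_RGB2HSV); m=((hsv[...,0]<8)|(hsv[...,0]>172))&(hsv[...,1]>150)&(hsv[...,2]>50)
n,l,st,ce=cv2.connectedComponentsWithStats(m.astype(np.uint8)); k=1+np.argmax(st[1:,4]); print(st[k])
v,u=np.nonzero(cv2.erode((l==k).astype(np.uint8),np.ones((3,3)))); F=w2f(bydepth(w,np.c_[u,v],T)); F=F[np.abs(F[:,1]+160)<60]
A=np.polyfit(F[:,1],F[:,2],1); print("slope deg",np.degrees(np.arctan(-A[0])),"z at y=-160",np.polyval(A,-160))
b=F[:,1]
for lo in range(-195,-120,8):
    s=F[(b>=lo)&(b<lo+8)]
    if len(s)>5: print(lo+4,len(s),"x",np.percentile(s[:,0],[2,50,98]).round(1),"z",np.percentile(s[:,2],[10,50,90]).round(1))
# remote
rem=[(428,77),(402,100),(453,100),(427,120),(428,90)]
print("remote at z=37",w2f(onplane(w,rem,0.037,T)).round(1)); print(w2f(bydepth(w,rem[3:],T)).round(1))
pad=[(435,280),(434,258)]
print(w2f(bydepth(w,pad,T)).round(1))
E
```

```text
corners [[-160.8 -111.1   18. ]
 [-160.3   41.3   18. ]
 [ 134.1 -112.5   18. ]]
plate depth z [[ -84.8  -90.3   18.3]
 [-141.4  -83.1   18.4]
 [-141.5  -43.8   17.5]
 [ -21.4  -65.2   15.8]]
[ 230  250   63   49 1634]
slope deg 44.30587025179505 z at y=-160 110.94035103633169
-183 74 x [36.8 44.3 54.1] z [124.3 126.3 128. ]
-175 259 x [35.4 42.6 54.7] z [122.8 127.4 128.8]
-167 259 x [35.6 42.2 54.4] z [113.5 119.6 124.1]
-159 240 x [35.8 42.1 54.3] z [104.8 110.2 115.2]
-151 217 x [35.7 42.2 54.4] z [ 95.6 101.1 105.6]
-143 208 x [-76.5  42.2  54.4] z [86.1 92.1 96.6]
-135 157 x [36.2 43.6 54.2] z [79.4 82.8 87. ]
remote at z=37 [[-124.2   -2.8   37. ]
 [-103.8  -24.8   37. ]
 [-103.7   23.8   37. ]
 [ -85.3    1.5   37. ]
 [-112.7   -1.2   37. ]]
[[ -85.2    2.6   34.5]
 [-112.8   -0.6   35.5]]
[[ 43.7  -9.4 119. ]
 [ 43.6   8.9  75.6]]
```

View pics/w1c.png

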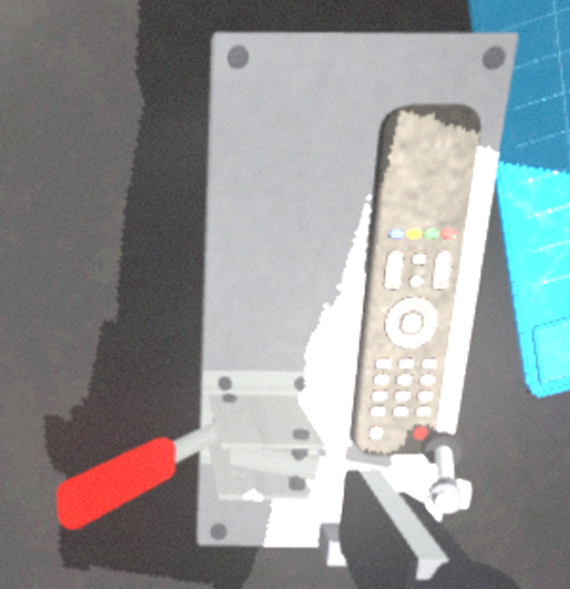

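The fixture frame holds to about 1 mm. The remote is centred on y≈0 with its near end at x≈-125, and the grip is at fixture x≈45. Next is the push.

```bash
cat > push.py <<'E'
from h import *
from cell import r, optics
def F(n=5):
    a=[]
    for _ in range(n): a.append(r.current_contact_force()); r.sleep(0.008)
    return RF().T@np.mean(a,0)
E
python3 - <<'E'
from push import *
r.set_gripper(0.0)
r.move_to(f2w((-160,0,120)),quat())
r.move_linear(f2w((-160,0,45)),vel=0.12)
f0=F(12); print("base",f0.round(2),"single",[ (RF().T@r.current_contact_force()).round(2).tolist() for _ in range(3)],r.current_t())
r.move_linear(f2w((-146,0,45)),vel=0.06)
x=-146; log=[]
while x<-75:
    x+= 2.0 if x<-90 else 0.7
    r.move_linear(f2w((x,0,45)),vel=0.03)
    f=F(4)-f0; tx=w2f(r.current_tool_pos())[0]; log.append((round(x,1),tx[0].round(1),f[0].round(2),f[2].round(2)))
    if -f[0]>2.5 and (x>-95) or -f[0]>5: break
for l in log: print(*l)
print(r.current_t())
E
```

```text
base [ 0.23 -0.04  0.23] single [[-0.92, -0.48, -0.5], [-0.92, -0.48, -0.5], [-0.92, -0.48, -0.5]] 5.75
-144.0 -144.1 0.01 -0.15
-142.0 -142.0 0.3 -0.28
-140.0 -139.9 -0.24 0.04
-138.0 -138.0 -0.11 -0.38
-136.0 -135.9 -0.35 -0.05
-134.0 -133.9 0.28 -0.11
-132.0 -131.9 0.03 -0.5
-130.0 -129.9 -0.18 0.18
-128.0 -127.9 -0.32 -0.18
-126.0 -125.9 -0.12 -0.47
-124.0 -123.9 -0.42 -0.26
-122.0 -121.9 -0.52 0.13
-120.0 -119.8 -0.26 0.24
-118.0 -117.9 -0.18 -0.2
-116.0 -115.9 0.21 -0.2
-114.0 -113.8 -0.31 -0.42
-112.0 -111.9 -0.22 -0.45
-110.0 -109.9 0.01 -0.62
-108.0 -107.9 -0.44 -0.2
-106.0 -105.9 0.18 -0.44
-104.0 -103.9 0.01 -0.66
-102.0 -101.9 -0.12 -0.08
-100.0 -99.9 -0.48 -0.08
-98.0 -97.9 0.19 0.09
-96.0 -95.9 -0.21 -0.13
-94.0 -93.9 -0.09 -0.33
-92.0 -91.9 -0.25 -0.19
-90.0 -89.9 -0.12 0.16
-89.3 -89.3 0.03 -0.16
-88.6 -88.6 -0.64 -0.66
-87.9 -87.8 -0.87 -0.49
-87.2 -87.1 -0.7 -0.26
-86.5 -86.4 -0.38 -0.56
-85.8 -85.7 -0.43 -0.08
-85.1 -85.0 -0.54 -0.77
-84.4 -84.3 -0.47 -0.53
-83.7 -84.0 -3.22 1.44
16.6167
```

There's firm contact at TCP x=-84.0, against an expected ≈-83. I'll back off and look.

```bash
python3 - <<'E'
from push import *
r.move_linear(f2w((-95,0,45)),vel=0.08)
r.move_linear(f2w((-110,0,170)),vel=0.2)
r.move_to(f2w((-20,-140,250)),quat())
P=r.current_tool_pos();Q=r.current_ee_rot(); im=optics.get_image("wrist")
np.savez("pics/w2.npz",pos=P,q=Q,**im)
s=optics.get_image("scene"); t=optics.get_image("top"); print(r.current_t())
c=cv2.convertScaleAbs(im["pixels"][20:330,200:500,::-1],alpha=2,beta=20); a=cv2.resize(c,None,fx=1.3,fy=1.3)
b=cv2.resize(t["pixels"][140:290,210:350,::-1],None,fx=2.7,fy=2.7,interpolation=cv2.INTER_CUBIC)
o=np.zeros((410,790,3),np.uint8); o[:a.shape[0],:a.shape[1]]=a[:410,:400]; o[:b.shape[0],400:400+b.shape[1]]=b[:410]
cv2.imwrite("pics/after.png",o)
E
```

```text
18.6083
```

View pics/after.png

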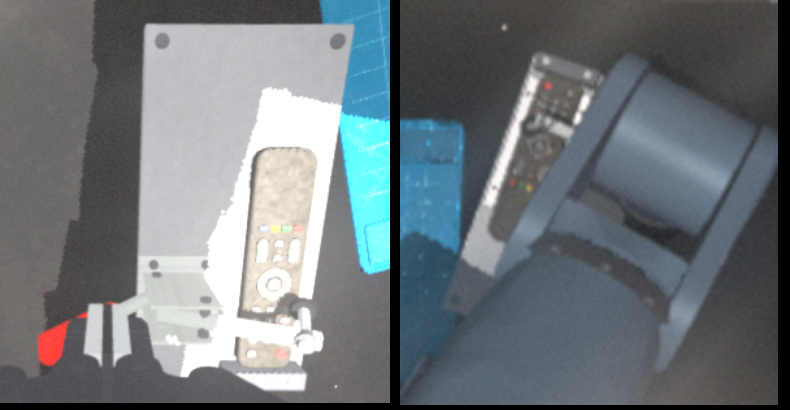

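The wrist view shows the remote's far end against the dark stop, near (270,375) in the montage. Now the handle: I'll follow an arc in small steps while watching the normal force.

```bash
cat > hand.py <<'E'
from push import *
AX=(-96.,30.); H=6.5
def pose(th,gap=0.,s=105.):
    a=np.radians(th); n=np.array([np.sin(a),np.cos(a)]); l=np.array([-np.cos(a),np.sin(a)])
    tip=np.array(AX)+s*l+(H+gap)*n
    ph=np.radians(0.6*th); tcp=tip+22*np.array([np.sin(ph),np.cos(ph)])
    return f2w((45,tcp[0],tcp[1])), quat(0.6*th)
def nrm(f,th): return f[1]*np.sin(np.radians(th))+f[2]*np.cos(np.radians(th))
def near_end(name):
    w=load(name); T=wristT(w,w["pos"],w["q"]); return w2f(onplane(w,[(418,134)],0.037,T))
E
python3 - <<'E'
from hand import *
print("remote near end",near_end("w2").round(1))
p,q=pose(56,40)
r.move_to(p,q)
p,q=pose(56,8); r.move_linear(p,q,vel=0.1)
f0=F(12); print("base",f0.round(2),r.current_t(),(r.current_torque()).round(2))
th=58.; log=[]; peak=0; low=0; state="run"
th=57.
p,q=pose(th); r.move_linear(p,q,vel=0.04)
while th>0 and r.current_t()<50:
    st=1.0 if peak<3.3 else 0.5
    th-=st
    p,q=pose(th); r.move_linear(p,q,vel=0.03)
    f=F(4)-f0; fn=nrm(f,th); log.append((th,fn.round(2),f.round(1).tolist()))
    peak=max(peak,fn)
    if fn>10: state="too high"; break
    if peak>4 and fn<0.7:
        low+=1
        if low>=3: state="past dead point"; break
    else: low=0
for l in log: print(*l)
print(state,r.current_t())
E
```

```text
remote near end [[-73.4  -5.7  37. ]]
base [0.13 0.3  0.06] 19.8417 [ 0.23 -0.11 -0.02]
56.0 -0.23 [-0.2, -0.2, -0.2]
55.0 -0.28 [0.1, -0.4, 0.1]
54.0 -0.58 [-0.4, -0.6, -0.2]
53.0 -0.17 [-0.1, -0.3, 0.1]
52.0 -0.15 [-0.3, -0.2, -0.0]
51.0 -0.22 [-0.3, -0.3, 0.0]
50.0 -0.5 [-0.1, -0.5, -0.2]
49.0 -0.45 [0.1, -0.7, 0.1]
48.0 -0.17 [-0.3, -0.0, -0.2]
47.0 -0.12 [-0.4, 0.2, -0.4]
46.0 0.08 [-0.5, -0.2, 0.3]
45.0 -0.23 [-0.4, -0.1, -0.2]
44.0 -0.19 [0.4, -0.1, -0.2]
43.0 0.05 [0.3, -0.3, 0.3]
42.0 -0.22 [0.1, -0.5, 0.1]
41.0 -0.37 [0.3, -0.1, -0.4]
40.0 0.01 [-0.0, -0.2, 0.2]
39.0 -0.34 [0.1, -0.2, -0.3]
38.0 -0.26 [-0.3, -0.5, 0.1]
37.0 -0.47 [-0.4, -0.5, -0.2]
36.0 -0.32 [-0.2, -0.7, 0.1]
35.0 -0.39 [-0.2, -0.7, -0.0]
34.0 -0.22 [0.2, -0.2, -0.2]
33.0 0.2 [0.2, -0.1, 0.3]
32.0 0.09 [0.0, -0.1, 0.1]
31.0 0.2 [-0.4, -0.1, 0.3]
30.0 0.01 [0.2, -0.2, 0.1]
29.0 -0.55 [-0.4, -1.0, -0.1]
28.0 0.91 [0.0, 0.2, 0.9]
27.0 1.56 [-0.1, 1.2, 1.2]
26.0 1.98 [-0.1, 1.6, 1.4]
25.0 2.91 [-0.3, 2.1, 2.2]
24.0 4.29 [-0.7, 3.0, 3.4]
23.5 4.33 [0.1, 3.1, 3.4]
23.0 5.19 [0.1, 3.5, 4.2]
22.5 5.22 [-0.1, 3.1, 
[... 248 characters left out ...]
5 6.18 [0.0, 3.7, 5.3]
17.0 5.77 [-0.4, 3.4, 5.0]
16.5 5.2 [-0.1, 3.4, 4.4]
16.0 5.03 [-0.1, 3.5, 4.2]
15.5 4.83 [0.1, 3.8, 4.0]
15.0 4.88 [-0.1, 2.4, 4.4]
14.5 5.15 [0.2, 3.4, 4.5]
14.0 4.8 [0.1, 3.2, 4.2]
13.5 5.22 [-0.5, 3.1, 4.6]
13.0 4.57 [-0.4, 3.2, 3.9]
12.5 4.26 [-0.4, 2.6, 3.8]
12.0 4.05 [-0.2, 2.5, 3.6]
11.5 4.12 [-0.3, 2.6, 3.7]
11.0 3.85 [-0.2, 2.3, 3.5]
10.5 3.43 [-0.5, 2.4, 3.1]
10.0 3.12 [0.1, 2.6, 2.7]
9.5 2.82 [0.5, 2.3, 2.5]
9.0 2.61 [0.2, 1.7, 2.4]
8.5 2.72 [-0.1, 2.2, 2.4]
8.0 1.69 [-0.1, 1.8, 1.5]
7.5 1.65 [0.1, 1.1, 1.5]
7.0 1.48 [0.2, 1.1, 1.4]
6.5 1.3 [-0.0, 0.8, 1.2]
6.0 0.65 [-0.3, 0.5, 0.6]
5.5 0.53 [-0.2, 0.5, 0.5]
5.0 0.23 [0.1, -0.4, 0.3]
past dead point 40.2583
```

The force rose to about 6 N and fell to nothing near 5°. I'll go a further 1.5° in light steps, well short of the 3–4° to the hard stop, to be sure it's past the dead point.

```bash
python3 - <<'E'
from hand import *
f0=np.array([0.13,0.3,0.06]); 
print("now",nrm(F(10)-f0,5).round(2))
for th in (4.5,4.0,3.5):
    p,q=pose(th); r.move_linear(p,q,vel=0.03); f=F(8)-f0; fn=nrm(f,th); print(th,fn.round(2),f.round(2))
    if fn>1.5: break
s=optics.get_image("scene"); np.savez("pics/s3.npz",**s); print(r.current_t())
cv2.imwrite("pics/s3.png",cv2.resize(s["pixels"][165:275,190:330,::-1],None,fx=5,fy=5,interpolation=cv2.INTER_CUBIC))
E
```

```text
now -0.02
4.5 -0.12 [ 0.11 -0.15 -0.1 ]
4.0 -0.21 [ 0.1  -0.16 -0.2 ]
3.5 0.18 [-0.13 -0.08  0.18]
41.3417
```

View pics/s3.png

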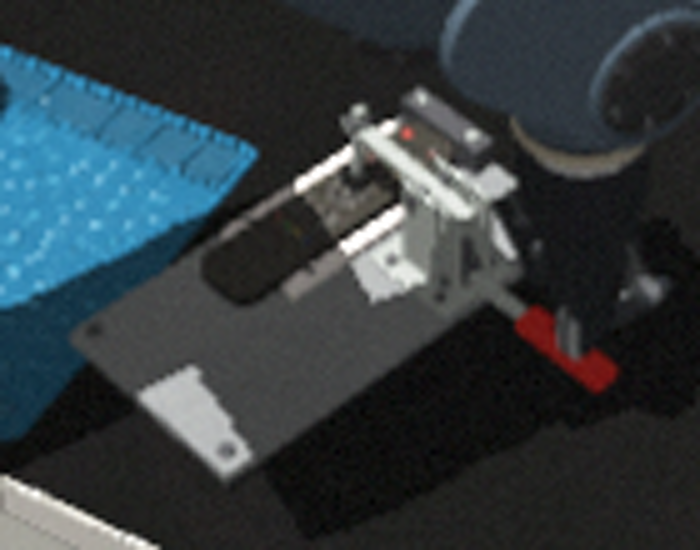

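The force is zero after the dead point, and the scene view shows the handle down near level at about (565,350) with the pad on the remote. I'll lift away and check that it stays locked.

```bash
python3 - <<'E'
from hand import *
f0=np.array([0.13,0.3,0.06])
p,q=pose(3.5,12); r.move_linear(p,q,vel=0.06); print("F",(F(6)-f0).round(2))
p,q=pose(3.5,140); r.move_linear(p,q,vel=0.2)
r.move_to(f2w((-60,-140,250)),quat())
P=r.current_tool_pos();Q=r.current_ee_rot(); im=optics.get_image("wrist"); np.savez("pics/w4.npz",pos=P,q=Q,**im)
s=optics.get_image("scene"); np.savez("pics/s4.npz",**s); print(r.current_t())
T=wristT(im,P,Q)
a=cv2.resize(cv2.convertScaleAbs(im["pixels"][:,:,::-1],alpha=1.8,beta=15),(400,300)); b=cv2.resize(s["pixels"][165:275,190:330,::-1],(400,314),interpolation=cv2.INTER_CUBIC)
o=np.zeros((314,800,3),np.uint8); o[:300,:400]=a; o[:,400:]=b; cv2.imwrite("pics/fin.png",o)
for n,g,TT in(("wrist",im,T),("scene",s,s["camera_from_world"])):
    hsv=cv2.cvtColor(g["pixels"],cv2.COLOR_RGB2HSV); m=((hsv[...,0]<8)|(hsv[...,0]>172))&(hsv[...,1]>150)&(hsv[...,2]>50)
    v,u=np.nonzero(cv2.erode(m.astype(np.uint8),np.ones((3,3)) if n=="wrist" else np.ones((1,1)))); X=w2f(bydepth(g,np.c_[u,v],TT)); X=X[(X[:,1]>-240)&(X[:,1]<-140)&(np.abs(X[:,0]-45)<20)&(X[:,2]>15)]
    if len(X)>10:
        A=np.polyfit(X[:,1],X[:,2],1); print(n,len(X),"y",X[:,1].min().round(),X[:,1].max().round(),"z",np.percentile(X[:,2],[10,50,90]).round(1),"deg",np.degrees(np.arctan(-A[0])).round(1))
E
```

```text
F [-0.4  -0.04  0.31]
43.2
wrist 728 y -224.0 -176.0 z [33.2 36.3 37.5] deg 0.3
scene 149 y -226.0 -156.0 z [30.3 35.2 39.5] deg -0.2
```

View pics/fin.png

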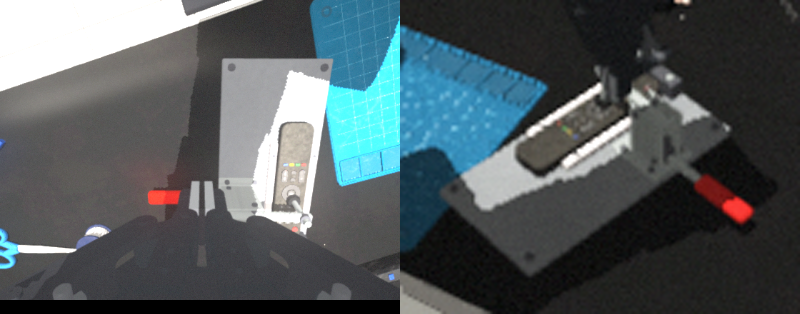

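The handle rests at ≈0° untouched. I'll clear the arm and check the gap between the remote and the stop from the top camera before handing in.

```bash
python3 - <<'E'
from hand import *
r.move_to(f2w((-150,-60,290)),quat())
j=r.current_q(); j[0]+=0.9; r.set_joints(j)
t=optics.get_image("top"); s=optics.get_image("scene"); np.savez("pics/t5.npz",**t); print(r.current_t())
a=cv2.resize(t["pixels"][150:280,215:345,::-1],(400,400),interpolation=cv2.INTER_CUBIC); b=cv2.resize(s["pixels"][165:275,200:310,::-1],(400,400),interpolation=cv2.INTER_CUBIC)
cv2.imwrite("pics/fin2.png",np.hstack([a,b]))
print("stop face / remote far end px in left crop:",((proj(t,[f2w((120,0,37)),f2w((120,0,42)),f2w((-72,0,37))])-[215,150])*400/130).round(0).tolist())
w=load("w4");T=wristT(w,w["pos"],w["q"]); print("near end",w2f(onplane(w,[(416,171)],0.037,T)).round(1))
E
```

```text
45.3
stop face / remote far end px in left crop: [[170.0, 55.0], [170.0, 54.0], [103.0, 243.0]]
near end [[-75.6  -3.9  37. ]]
```

View pics/fin2.png

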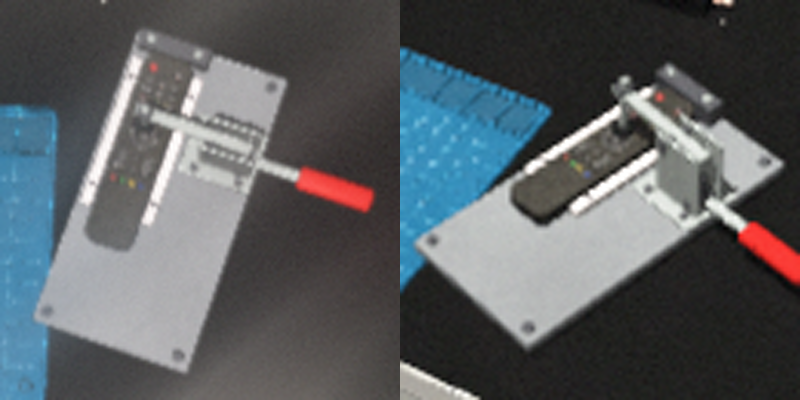

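The remote appears to touch the stop in both views, but the two near-end values (-73.4 and -75.6) disagree. I picked those pixels by hand, so I'll compare edge profiles from the stored images.

```bash
python3 - <<'E'
from h import *
from scipy.ndimage import map_coordinates
def prof(n,w,T,z,ylist,xs):
    g=cv2.cvtColor(w["pixels"],cv2.COLOR_RGB2GRAY).astype(float)
    out=[]
    for y in ylist:
        uv=proj(w,[f2w((x,y,z)) for x in xs],T); out.append(map_coordinates(g,[uv[:,1],uv[:,0]],order=1))
    return np.mean(out,0)
W={n:load(n) for n in("w1","w2","w4")}; TT={n:wristT(W[n],W[n]["pos"],W[n]["q"]) for n in W}
W["t5"]=load("t5"); TT["t5"]=W["t5"]["camera_from_world"]
for n in W:
    xs=np.arange(-150,-90,.25) if n=="w1" else np.arange(-95,-50,.25)
    p=prof(n,W[n],TT[n],0.030,range(-8,9,2),xs); d=np.gradient(np.convolve(p,np.ones(9)/9,'same'))[8:-8]; x=xs[8:-8]
    xc=np.arange(-172,-145,.25); pc=prof(n,W[n],TT[n],0.018,range(-60,-20,5),xc); dc=np.gradient(np.convolve(pc,np.ones(9)/9,'same'))[8:-8]
    e=np.arange(-45,-30,.25); 
    print(n,"near end edge",x[np.argmin(d)],d.min().round(1),"plate edge",xc[8:-8][np.argmax(dc)])
    if n!="w1": 
        print(p[::8].round(0).tolist())
E
```

```text
w1 near end edge -129.5 -3.2 plate edge -165.25
w2 near end edge -73.0 -11.5 plate edge -165.25
[197.0, 197.0, 198.0, 197.0, 197.0, 198.0, 199.0, 199.0, 199.0, 198.0, 196.0, 150.0, 75.0, 93.0, 100.0, 101.0, 101.0, 102.0, 103.0, 104.0, 101.0, 100.0, 99.0]
w4 near end edge -70.25 -12.2 plate edge -163.5
[189.0, 189.0, 189.0, 189.0, 189.0, 189.0, 189.0, 191.0, 190.0, 190.0, 189.0, 189.0, 166.0, 67.0, 79.0, 93.0, 98.0, 99.0, 99.0, 99.0, 100.0, 100.0, 98.0]
t5 near end edge -71.0 -2.7 plate edge -160.5
[172.0, 172.0, 173.0, 172.0, 172.0, 173.0, 172.0, 173.0, 174.0, 174.0, 171.0, 162.0, 142.0, 122.0, 110.0, 108.0, 107.0, 107.0, 107.0, 106.0, 105.0, 105.0, 105.0]
```

The edge profiles put the near end at -70 to -73 mm, against -72 expected at the stop. It hasn't slipped back, so I'm handing in.

```bash
python3 - <<'E'
from cell import r
print(r.current_t(), r.current_contact_force()); r.hand_in(); print(r.current_t())
E
```

```text
45.3 [-0.39896536 -0.02220463 -0.47707535]
the job is handed in; nothing more can be done
the job is handed in; nothing more can be done
```

The remote is against the stop, the clamp is locked on it, and I handed the job in at 45.3 s of the 64 s allowed, with the arm clear of everything.

- **Remote:** I slid it about 55 mm with the closed fingers, with contact forces under about 1 N. I stopped when the steel stop pushed back with 3.2 N. Its near end then sat at x ≈ -73 mm, against -72 expected.
- **Clamp:** I pushed the handle down along its arc in steps of 1° or less. The force rose to about 6 N and fell to zero at the dead point. I followed for 1.5° more with no contact force, and never pressed it onto its stop. After I let go, the handle stayed down at about 0°, measured by both the wrist and scene cameras.
- **Last checks:** The top and scene pictures show the remote's end on the stop and the pad on the remote. I never moved the arm near the other things, but I did not measure their positions again afterwards.
- **Disagreement:** Rough hand-picked pixels put the remote's near end at -73.4 mm before clamping and -75.6 mm after, as if it had slipped back. Edge measurements on the same pictures gave -73.0 and -70.3 mm, and the top camera gave -71.0 mm. That spread is about the 2 mm camera accuracy, so I judged the remote had not moved back.

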